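Close up the red tool chest

ROBOT

A 6-joint arm with a two-finger parallel gripper is mounted at the origin on the work surface. World frame = base frame: x ahead of the robot, y to its left, z up, the work surface at z = 0. Lengths are in m, angles in rad, forces in N, time in s.
With the tool pointing down it reaches from about 0.35 to 0.775 m from the base axis. Payload 7.3 kg.
Tool frame: the origin (TCP) lies at the very end of the fingers, on their centre line; the grasp point (between the pads) lies 19 mm behind it; z points along the fingers, y is the line along which they close (so a half turn about z gives the same grasp; the last joint's range is limited). The gripper opens to 92 mm and grips with 3 to 60 N. Pads are 19 mm wide; open, the fingers measure 130 mm over their backs; the gripper's body (75 mm by 190 mm) begins 47 mm behind the grasp point.
Start: joints at [1.165, 0.342, 1.524, -0, 1.275, -0.146], TCP at [0.135, 0.507, 0.227] pointing down, gripper open.
Joint ranges: [-2.53, 2.53], [-0.77, 2.02], [0.04, 2.7], [-1, 4.14], [0.28, 2.66], [-3.11, 3.11]. Speed limits (rad/s): [2.57, 2.57, 3.14, 3.14, 3.14, 3.14].

INTERFACE

Orientations are given as [roll, pitch, yaw] about the fixed x, y, z axes, in that order (R = Rz(yaw) Ry(pitch) Rx(roll)).
In Python, from cell import observe, read_camera, get_calibration, hand_in, search_frame gives the robot as it stands.
- The arm moves only by the tool step_arm, never from a script. Its argument "commands" is a list of rows, each an object with "translation": the shift along the tool's x, y, z in mm, a list of three; "roll": the turn about the tool's z in rad. In form: [{"translation": [x, y, z], "roll": roll}, ...]. A call has 1 to 20 rows; each row shifts and turns the commanded pose from where the row before left it, along the tool's axes as they then stand; what a row does not reach is not made up. A row lasts 1/12 s, in which the tool goes at most 41.7 mm and 7.16 degrees, less where a joint would pass 70% of its speed; a pose out of reach is approached as far as the arm can. A call is refused whole if a number of a shift passes 41.7 or a number of a turn 0.125, either way. A call with a gripper value outside its range is refused whole. "fingers" is the opening, from 0 (shut) to 1 (fully open), set as the call begins (left out, the last holds). The fingers move at their own pace and stop on an object; "grip_force" is the grip in N (left out, the last holds). Time passes only in rows, so rows that do not move let the fingers close. It gives the time, the measured TCP pose, the force, the opening and the grip force at its end, in the units of the state.
- observe(): the state, without advancing time (a new reading comes with each control period).
- read_camera(name): name is "side" or "top"; returns the picture (480x640x3 uint8, red, green, blue); there is no depth.
- get_calibration(name): a dict with "camera_matrix" (3x3 intrinsics, pixels), "world_from_camera" (4x4, takes a point from camera to world coordinates). Camera axes: x right, y up, looking along -z (the intrinsics and any distortion apply to the point x, -y, -z); pixel columns grow to the right and rows downward; lengths in m; the calibration is good to about 2 mm. A picture is of the moment at which its call begins. get_calibration takes no time and is no camera call.
- hand_in(): hands the job in; it is judged then, once.
Trained networks look in the newest picture that a camera, given by its name, has taken for a name from the list of things; names that differ only in an ending like _2 or _b are one class to them, and where a whole thing is asked for, a point or a joint stands for the part that bears it (a point fixed in the world has none). Each returns a list of dicts, best first, with "confidence" (0 to 1); they miss things now and then, are a little off and sometimes report something else, mostly with a low value. They report only what shows in the picture. A call takes as long as a camera call.
- search_frame(camera, name): "at" ([x, y, z] in m, in world coordinates, good to about 4 mm: the middle of the surface that is visible of it).
The state is a dict: "time": time; "qpos": joint angles; "qvel": joint speeds; "joint_efforts": joint torques, N m; "tool_pos": TCP position; "tool_rot": TCP orientation; "contact_force": force on the tool from outside, world axes, zero at the start; "torque": the same for the moment, N m; "opening": finger opening in m; "grip_force": force on a finger pad.
Only numpy, scipy, OpenCV 4.12 (cv2) and the standard library are available. Lean on these libraries where they do the work, as an engineer would, in place of code of your own. Each camera call takes 0.05 s, during which the arm holds its last target. There are 200 camera calls.

TASK

Close up the red tool chest: first take the white paint pot out of it and stand it upright on the round cork mat, because it is too tall for the lid. Then break the locked lid stay by pushing in its yellow knuckle bar while the lid is still up, and lower the lid gently until it is fully shut, without letting it drop or slam. Let go of everything, and leave the other things in the chest and on the bench where they are.

Things in the scene. Friction and masses are not known exactly. Their poses are not given: they have to be found in the camera images.
- chest: Red steel tool chest, fixed to the bench: 190 mm deep (its x), 320 mm wide (its y), 100 mm high, walls 6 mm, floor 6 mm. Origin: centre of its underside. Its x axis points from the front, which faces the robot, to the hinge side; its y axis points to the side that carries the stay. The lid hinges on the far upper edge and stands open, nearly upright.
- lid (a joint): Opening angle of the lid, rad: 0 is fully shut on the rim, about 1.48 as it stands at the start (85 degrees). Lid panel 12 mm thick, 0.7 kg. While the stay is locked it cannot close. Once the stay is broken, friction in the stay still holds the lid when it is nearly upright, but lower down it falls and slams by its own weight unless it is held all the way.
- lid_hinge (a point): Point on the lid's hinge axis, middle of the chest's width: 95 mm behind the chest's centre (chest +x) and 100 mm above its underside. The axis runs along the chest's y.
- lid_bar (a point): Middle of the lid's round steel handle bar, 10 mm thick, 130 mm long, along the chest's y. It stands 38 mm beyond the lid's front edge on a post at each end, 230 mm from the hinge axis and 6 mm outward of the plane of the lid's underside: 106 mm up when shut, about 330 mm at the start. The gap between bar and edge is open for a finger; the bar may turn in the grip.
- knuckle (a point): Middle of the free part of the yellow knuckle bar of the lid stay: 18 mm thick, 44 mm long, along the chest's y, sticking from the stay's two steel links towards the middle of the chest, just inside its +y wall. At the start it lies 20 mm behind the chest's centre (chest +x), 117 mm to its +y side and 141 mm above its underside.
- stay_upper (a joint): Bend of the stay (two 90 mm links) at its knuckle, rad: 0 locked against its stop, a little forward of straight; 0.17 dead straight; more is broken; about 3 with the lid shut. A push on the knuckle bar of a few N backwards and down (chest +x 0.85, down 0.52) by 25 to 35 mm breaks it; it then folds into the chest as the lid comes down. Opening the lid fully again can re-lock it.
- pot: White paint pot with a blue lid, closed, straight-sided: 60 mm across (lid 63 mm), 132 mm tall, the blue lid is its top 14 mm; about 0.2 kg. Stands upright on the chest's floor in its front half and sticks 38 mm out above the rim. Origin: centre of its underside.
- mat: Round cork mat, 130 mm across, 4 mm thick, fixed on the bench to the left or right of the chest. Origin: centre of its underside.
- tape_yellow: Bystander: yellow tape measure, 36 x 66 x 62 mm high, loose in the back of the chest, below the rim. Origin: centre of its underside.
- tape_red: Bystander: red tape measure, 36 x 66 x 62 mm high, loose in the back of the chest, below the rim. Origin: centre of its underside.
- paint_can: Bystander: steel paint can, 96 mm across, 115 mm tall, on the bench on the other side of the chest from the mat. Origin: centre of its underside.
- glue_bottle: Bystander: white glue bottle, 64 mm across, 190 mm tall, on the bench behind and beside the chest. Origin: centre of its underside.
- spray_can: Bystander: green spray can, 64 mm across, 185 mm tall, on the bench behind and beside the chest. Origin: centre of its underside.
- screwdriver: Bystander: orange-handled screwdriver lying on the bench between the robot and the chest. Origin: on the bench under its middle.
- hammer: Bystander: hammer lying on the bench to the robot's right.
- brush: Bystander: paint brush lying on the bench to the robot's left.

How it is judged:
On the way, in this order (a step that is already met when the one before it is completed fails the run):
1. the pot stands upright on the cork mat, let go, with the stay still locked (horizontal distance between pot and mat below 0.035 m and z of pot in the frame of mat below 0.008 m and angle between pot's own z axis and vertical below 0.1 rad and contact force between the fingers and pot below 0.1 N and value of joint stay_upper below 0.17 rad), for 0.2 s.
2. the stay is broken at its knuckle with the lid still up (value of joint stay_upper above 0.4 rad and value of joint lid above 1.2 rad), for 0.1 s.
At the end, for the whole second after the job is handed in: The lid is fully shut (within 0.025 rad) and at rest, and the pot stands upright and still on the cork mat, wholly on it (its centre within 35 mm of the mat's) (value of joint lid below 0.025 rad and velocity of joint lid above -0.05 rad/s and horizontal distance between pot and mat below 0.035 m and z of pot in the frame of mat below 0.008 m and angle between pot's own z axis and vertical below 0.1 rad and linear speed of pot below 0.02 m/s); the robot touches nothing.
It fails at once if the lid swings shut faster than 1.6 rad/s (dropped or slammed) (velocity of joint lid below -1.6 rad/s).
It fails at once if the pot is tipped over (angle between pot's own z axis and vertical above 0.6 rad).
It fails at once if a bystander is moved by more than 30 mm (distance of any of tape_yellow, tape_red, paint_can, glue_bottle, spray_can, screwdriver, hammer, brush from where it was at the start of the episode above 0.03 m).
It also fails if it takes over 72 s, if anything falls off the work surface, if the arm or the gripper's body presses on something with over 40 N, if the wrist force passes 120 N, or if a joint passes its speed limit or range.

## Working session

There is one attempt and no reset: what is moved stays moved. The work goes in short steps, Python scripts to look and compute and a tool call to move; the robot and the scene stay as the last step left them, time stands still between calls to the robot, and variables do not carry over. Pictures are saved under pics/ and viewed, at most 10 in all, crops included, and the job is handed in when it is done.

Besides the shell and the picture viewer there is one more tool, called after "Request:" as name(argument=value, ...), one argument or row to a line, values as JSON. step_arm: Moves the arm, as the interface text tells. Its arguments: {"type":"object","properties":{"commands":{"type":"array"},"fingers":{"type":"number"},"grip_force":{"type":"number"}},"required":["commands"]}

```bash
mkdir -p pics
cat > h.py <<'E'
from cell import *
import numpy as np, cv2
def snap(n,f): cv2.imwrite('pics/'+f,cv2.cvtColor(read_camera(n),cv2.COLOR_RGB2BGR))
def proj(n,P):
    c=get_calibration(n);T=np.linalg.inv(np.array(c['world_from_camera']));p=T[:3,:3]@P+T[:3,3]
    q=np.array(c['camera_matrix'])@np.array([p[0],-p[1],-p[2]]);return q[:2]/q[2]
E
python3 - <<'E'
from h import *
snap('side','s0.png');snap('top','t0.png')
for n in ['pot','mat','knuckle','lid_bar','chest','tape_yellow','tape_red','paint_can','screwdriver']:
  for c in ['side','top']:
    for r in search_frame(c,n)[:2]: print(n,c,np.round(r['at'],3),round(r['confidence'],2))
for c in ['side','top']:
    g=get_calibration(c);print(np.round(g['camera_matrix'],1).tolist(),np.round(g['world_from_camera'],3).tolist(),[k for k in g])
print(observe())
E
```

```text
pot side [ 0.556 -0.092  0.109] 0.58
pot top [ 0.552 -0.073  0.137] 0.75
pot top [0.619 0.122 0.148] 0.47
mat side [ 0.487 -0.349 -0.001] 0.75
mat top [ 0.483 -0.349  0.004] 0.56
mat top [ 0.693 -0.012  0.236] 0.18
knuckle side [0.625 0.122 0.148] 0.92
knuckle side [ 0.692 -0.039  0.226] 0.24
knuckle top [0.619 0.121 0.147] 0.52
lid_bar side [ 0.693 -0.036  0.226] 0.92
lid_bar top [ 0.693 -0.014  0.24 ] 0.77
chest side [ 0.668 -0.031  0.083] 0.95
chest top [ 0.673 -0.004  0.074] 0.56
tape_yellow side [ 0.664 -0.108  0.067] 0.68
tape_yellow top [ 0.66  -0.112  0.061] 0.76
tape_yellow top [0.652 0.13  0.19 ] 0.32
tape_red top [0.292 0.326 0.019] 0.42
paint_can side [0.456 0.326 0.09 ] 0.62
paint_can top [0.456 0.349 0.117] 0.57
screwdriver side [ 0.41  -0.053  0.022] 0.82
screwdriver top [ 0.406 -0.044  0.02 ] 0.97
screwdriver top [0.65  0.129 0.193] 0.72
[[515.8, 0.0, 314.3], [0.0, 515.8, 244.1], [0.0, 0.0, 1.0]] [[0.982, 0.134, -0.135, 0.323], [-0.19, 0.659, -0.728, -0.918], [-0.009, 0.74, 0.672, 1.022], [0.0, 0.0, 0.0, 1.0]] ['camera_matrix', 'world_from_camera']
[[471.3, 0.0, 322.2
[... 172 characters left out ...]
', 'world_from_camera']
{'time': 1.0, 'qpos': array([ 1.16502480e+00,  3.41995032e-01,  1.52410790e+00, -1.30298660e-05,
        1.27538230e+00, -1.45998975e-01]), 'qvel': array([ 0.00072729, -0.00011514,  0.00075107, -0.00026956, -0.00091883,
        0.00073565]), 'joint_efforts': array([ 8.35000992e-05, -4.31132412e+01, -2.44477147e+01,  7.17732590e-02,
        4.83048835e-02, -1.03153377e-05]), 'tool_pos': array([0.1348418 , 0.50740903, 0.22674033]), 'tool_rot': array([3.14148819e+00, 2.79612600e-05, 2.88182389e+00]), 'contact_force': array([ 0.18982049,  0.5172682 , -0.49222655]), 'torque': array([-0.01361247, -0.04376618,  0.08738072]), 'grip_force': 0.0, 'opening': 0.09147681895595243}
```

View pics/s0.png

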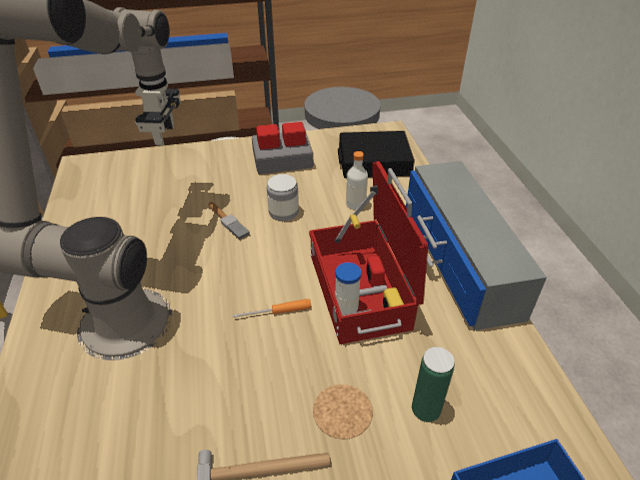

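View pics/t0.png

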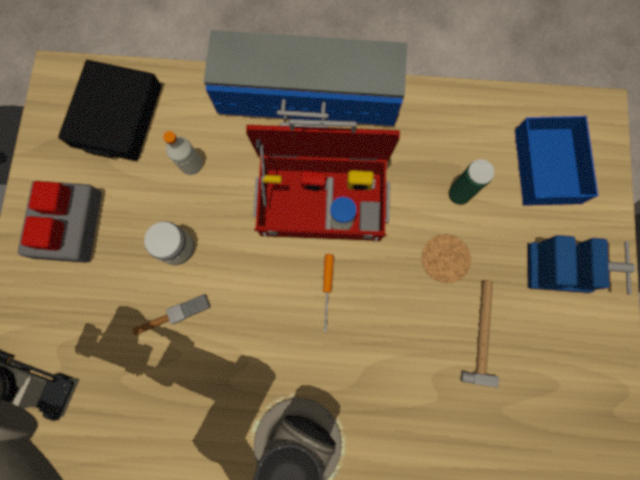

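Side view: pot with blue lid at about (347,270), mat (343,411), knuckle (355,220). Top view: pot lid (343,209), mat (446,258), front rim corners near (258,236) and (385,238). Next I'll enlarge the chest and compute positions.

```bash
cat >> h.py <<'E'
def ray(n,u,v,z):
    c=get_calibration(n);T=np.array(c['world_from_camera']);d=np.linalg.solve(np.array(c['camera_matrix']),[u,v,1]);d=T[:3,:3]@(d*[1,-1,-1])
    return T[:3,3]+d*(z-T[2,3])/d[2]
E
python3 - <<'E'
from h import *
im=cv2.imread('pics/t0.png');cr=cv2.resize(im[110:250,230:410],None,fx=4.2,fy=4.2,interpolation=cv2.INTER_CUBIC);cv2.imwrite('pics/c0.png',cr)
hsv=cv2.cvtColor(im,cv2.COLOR_BGR2HSV)
m=cv2.inRange(hsv,(100,120,60),(125,255,255));m[:180]=0;m[240:]=0;m[:,:300]=0;m[:,400:]=0
n,l,s,c=cv2.connectedComponentsWithStats(m);i=1+np.argmax(s[1:,4]);print(s[i],c[i],ray('top',*c[i],.138))
print(ray('top',446,258,.004))
for u,v in[(258,236),(385,238)]:print(ray('top',u,v,.1))
E
```

```text
[331 198  24  24 483] [342.66873706 209.63146998] [ 0.55667915 -0.06952271  0.138     ]
[ 0.482113   -0.35113261  0.004     ]
[0.48487639 0.13150505 0.1       ]
[ 0.50330045 -0.17802287  0.1       ]
```

View pics/c0.png

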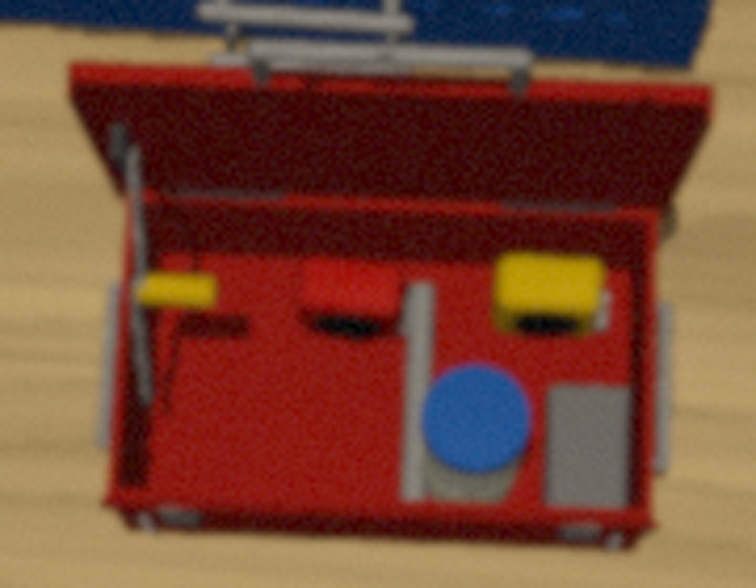

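Crop: pot lid centre at about (476,417), front rim corners near (108,503) and (655,522), back rim corners near (133,200) and (658,212), knuckle bar (178,290). There is clear floor on both sides of the pot for fingers closing along the chest's y.

Run:
```python
from h import *
f=lambda a,b,z:ray('top',230+a/4.2,110+b/4.2,z)
P=[f(108,503,.1),f(655,522,.1),f(658,212,.1),f(133,200,.1)]
for p in P:print(p.round(4))
src=np.array([[-95,160],[-95,-160],[95,-160],[95,160]])/1000
q=np.array(P)[:,:2];A=q-q.mean(0);U,S,V=np.linalg.svd(src.T@A);R=(U@V).T;t=q.mean(0)
print(t,np.arctan2(R[1,0],R[0,0]),q-(src@R.T+t))
kn=f(178,290,.15);kd=f(215,290,.15)-f(140,286,.15);print('kn',kn,kd)
print('kn from chest',t+R@[.02,.117]); th=1.48
print('bar',t+R@[.095-.23*np.cos(th)+.006*np.sin(th),0],.1+.23*np.sin(th)+.006*np.cos(th))
b1,b2=f(250,50,.33),f(530,62,.33);print(b1,b2)
```

```text
[0.5    0.1387 0.1   ]
[ 0.5127 -0.1799  0.1   ]
[ 0.7029 -0.1722  0.1   ]
[0.6869 0.1432 0.1   ]
[ 0.60062997 -0.01755234] 0.04180903697342401 [[ 0.00095585  0.00037081]
 [ 0.00031961  0.00150596]
 [ 0.00064899  0.00122042]
 [-0.00192445 -0.0030972 ]]
kn [0.61626059 0.10358071 0.15      ] [ 0.00082393 -0.04289053  0.        ]
kn from chest [0.61572226 0.10018136]
bar [ 0.68068076 -0.01420354] 0.32959662399044304
[0.68214268 0.05515828 0.33      ] [ 0.68599929 -0.08113714  0.33      ]
```

Request:
step_arm(
  commands=[
    {"translation": [0,0,0],"roll": -0.1},
    {"translation": [0,0,0],"roll": -0.1},
    {"translation": [0,0,0],"roll": -0.1},
    {"translation": [-22,-33,0],"roll": 0},
    {"translation": [-22,-33,0],"roll": 0},
    {"translation": [-22,-33,0],"roll": 0},
    {"translation": [-22,-33,0],"roll": 0},
    {"translation": [-22,-33,0],"roll": 0},
    {"translation": [-22,-33,0],"roll": 0},
    {"translation": [-22,-33,0],"roll": 0},
    {"translation": [-22,-33,0],"roll": 0},
    {"translation": [-22,-33,0],"roll": 0},
    {"translation": [-22,-33,0],"roll": 0},
    {"translation": [-22,-33,0],"roll": 0},
    {"translation": [-22,-33,0],"roll": 0},
    {"translation": [-22,-33,0],"roll": 0},
    {"translation": [-22,-33,0],"roll": 0},
  ],
  fingers=1,
  grip_force=20,
)

```text
time: 2.42
tool_pos: [0.462, 0.0562, 0.227]
tool_rot: [3.141, 0.001, -3.102]
contact_force: [2.0, 0.2, 0.9]
opening: 0.092
grip_force: 0.0
```

Request:
step_arm(
  commands=[
    {"translation": [-18,-26,0],"roll": 0},
    {"translation": [-18,-26,0],"roll": 0},
    {"translation": [-18,-26,0],"roll": 0},
    {"translation": [-18,-26,0],"roll": 0},
    {"translation": [-18,-26,0],"roll": 0},
    {"translation": [0,0,30],"roll": 0},
    {"translation": [0,0,30],"roll": 0},
    {"translation": [0,0,10],"roll": 0},
    {"translation": [0,0,0],"roll": 0},
    {"translation": [0,0,0],"roll": 0},
  ],
)

```text
time: 3.25
tool_pos: [0.5565, -0.0679, 0.1573]
tool_rot: [3.141, -0.0, -3.101]
contact_force: [-0.3, -0.6, 0.5]
opening: 0.0918
grip_force: 0.0
```

Run:
```python
from h import *
a=read_camera('side');b=read_camera('top')
A=cv2.resize(a[180:360,270:450],(600,600));B=cv2.resize(b[130:250,250:410],(200*4//4*1,150))
cv2.imwrite('pics/s1.png',cv2.cvtColor(A,cv2.COLOR_RGB2BGR))
o=observe();print(o['tool_pos'],o['contact_force'])
```

```text
[ 0.55734728 -0.06803658  0.15864786] [-0.41145319 -0.29224224  0.7108819 ]
```

View pics/s1.png

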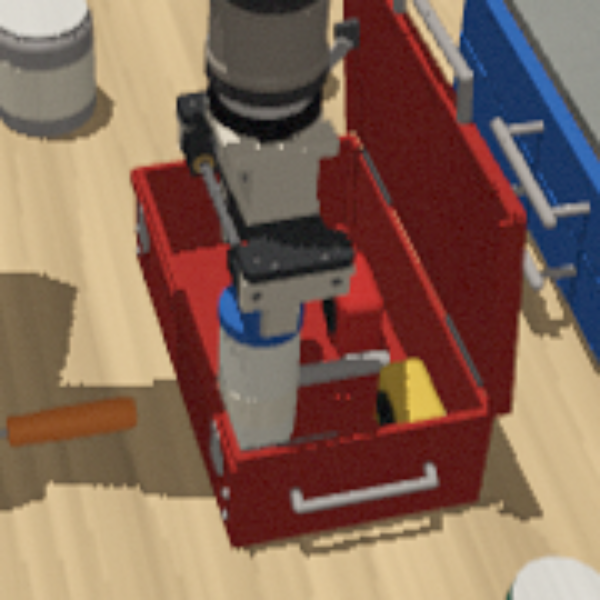

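The open gripper straddles the blue lid at about (260,305), fingers clear on both sides. Descending and gripping.

Request:
step_arm(
  commands=[
    {"translation": [0,1,20],"roll": 0},
    {"translation": [0,0,20],"roll": 0},
    {"translation": [0,0,15],"roll": 0},
    {"translation": [0,0,11],"roll": 0},
    {"translation": [0,0,0],"roll": 0},
  ],
)

```text
time: 3.77
tool_pos: [0.5558, -0.0668, 0.0899]
tool_rot: [3.141, -0.001, -3.101]
contact_force: [0.2, 0.0, -0.2]
opening: 0.0915
grip_force: 0.0
```

Request:
step_arm(
  commands=[
    {"translation": [0,0,0],"roll": 0},
    {"translation": [0,0,0],"roll": 0},
    {"translation": [0,0,0],"roll": 0},
    {"translation": [0,0,0],"roll": 0},
    {"translation": [0,0,0],"roll": 0},
    {"translation": [0,0,0],"roll": 0},
    {"translation": [0,0,0],"roll": 0},
    {"translation": [0,0,0],"roll": 0},
  ],
  fingers=0,
  grip_force=20,
)

```text
time: 4.43
tool_pos: [0.5568, -0.0673, 0.0914]
tool_rot: [-3.141, 0.002, -3.101]
contact_force: [0.1, -1.1, 4.6]
opening: 0.0622
grip_force: 20.0
```

Request:
step_arm(
  commands=[
    {"translation": [0,0,-10],"roll": 0},
    {"translation": [0,0,-20],"roll": 0},
    {"translation": [0,0,-25],"roll": 0},
    {"translation": [0,0,-30],"roll": 0},
    {"translation": [0,0,-30],"roll": 0},
    {"translation": [0,0,-20],"roll": 0},
    {"translation": [4,-14,0],"roll": 0},
    {"translation": [9,-30,0],"roll": 0},
    {"translation": [10,-33,0],"roll": 0},
    {"translation": [10,-33,0],"roll": 0},
    {"translation": [10,-33,0],"roll": 0},
    {"translation": [10,-33,0],"roll": 0},
    {"translation": [10,-33,0],"roll": 0},
    {"translation": [10,-33,0],"roll": 0},
    {"translation": [8,-25,0],"roll": 0},
    {"translation": [4,-12,0],"roll": 0},
    {"translation": [0,0,0],"roll": 0},
    {"translation": [0,0,0],"roll": 0},
  ],
)

```text
time: 5.93
tool_pos: [0.4823, -0.3488, 0.2254]
tool_rot: [3.14, -0.001, -3.102]
contact_force: [-0.1, 0.2, -1.3]
opening: 0.062
grip_force: 20.0
```

Run:
```python
from h import *
a=read_camera('side')
cv2.imwrite('pics/s2.png',cv2.cvtColor(cv2.resize(a[240:460,230:510],(763,600)),cv2.COLOR_RGB2BGR))
for c in ['side','top']:
  read_camera(c)
  for n in ['pot','mat']:
    for r in search_frame(c,n)[:1]: print(n,c,np.round(r['at'],3),round(r['confidence'],2))
o=observe();print(o['tool_pos'],o['contact_force'],o['opening'])
```

```text
pot side [ 0.471 -0.369  0.18 ] 0.85
mat side [ 0.489 -0.353 -0.002] 0.78
mat top [ 0.511 -0.296  0.002] 0.67
[ 0.48301283 -0.34834505  0.2258899 ] [ 0.02339759  0.12367611 -1.71910166] 0.06250539332216194
```

View pics/s2.png

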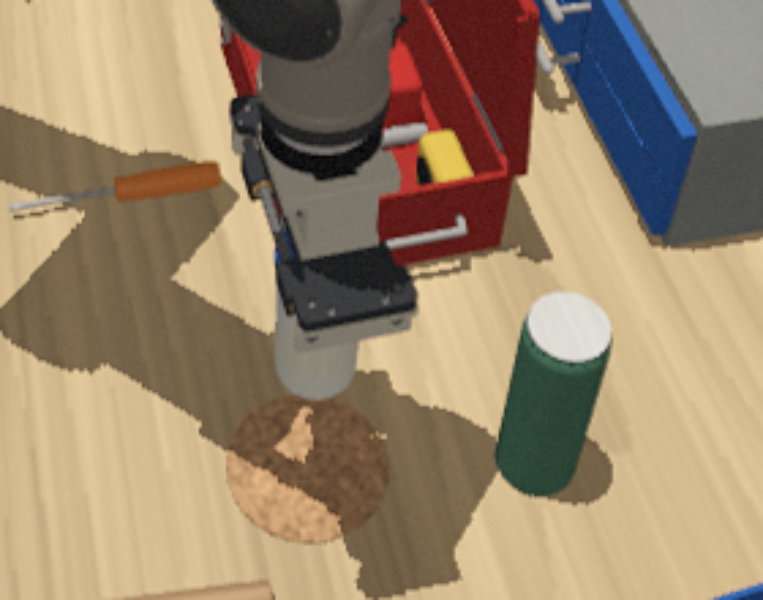

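The pot hangs upright over the mat (pot base at about (317,378) in the crop, mat centre (307,468)). Lowering.

Request:
step_arm(
  commands=[
    {"translation": [0,0,20],"roll": 0},
    {"translation": [0,0,30],"roll": 0},
    {"translation": [0,0,30],"roll": 0},
    {"translation": [0,0,25],"roll": 0},
    {"translation": [0,0,15],"roll": 0},
    {"translation": [0,0,8],"roll": 0},
    {"translation": [0,0,4],"roll": 0},
    {"translation": [0,0,2],"roll": 0},
    {"translation": [0,0,0],"roll": 0},
    {"translation": [0,0,0],"roll": 0},
    {"translation": [0,0,0],"roll": 0},
  ],
)

```text
time: 7.2
tool_pos: [0.4831, -0.3497, 0.0928]
tool_rot: [-3.14, 0.002, -3.101]
contact_force: [-1.0, -0.5, -1.3]
opening: 0.0623
grip_force: 20.0
```

Request:
step_arm(
  commands=[
    {"translation": [0,0,1],"roll": 0},
    {"translation": [0,0,1],"roll": 0},
    {"translation": [0,0,0.5],"roll": 0},
    {"translation": [0,0,0],"roll": 0},
    {"translation": [0,0,0],"roll": 0},
  ],
)

```text
time: 7.62
tool_pos: [0.4827, -0.3494, 0.0895]
tool_rot: [-3.141, 0.0, -3.101]
contact_force: [-0.5, -0.7, 0.9]
opening: 0.0623
grip_force: 20.0
```

Contact force rose (pot weight now carried by the mat). Release and retreat.

Request:
step_arm(
  commands=[
    {"translation": [0,0,0],"roll": 0},
    {"translation": [0,0,0],"roll": 0},
    {"translation": [0,0,0],"roll": 0},
    {"translation": [0,0,0],"roll": 0},
    {"translation": [0,0,0],"roll": 0},
    {"translation": [0,0,0],"roll": 0},
    {"translation": [0,0,-10],"roll": 0},
    {"translation": [0,0,-20],"roll": 0},
    {"translation": [0,0,-30],"roll": 0},
    {"translation": [0,0,-30],"roll": 0},
    {"translation": [0,0,-30],"roll": 0},
    {"translation": [0,0,-30],"roll": 0},
  ],
  fingers=1,
)

```text
time: 8.62
tool_pos: [0.4824, -0.3491, 0.2416]
tool_rot: [-3.141, 0.001, -3.101]
contact_force: [0.4, -0.7, 0.1]
opening: 0.0915
grip_force: 0.0
```

Run:
```python
from h import *
for c in ['side','top']:
  read_camera(c)
  for n in ['pot','mat','knuckle']:
    for r in search_frame(c,n)[:1]: print(n,c,np.round(r['at'],3),round(r['confidence'],2))
o=observe();print(o['tool_pos'],o['contact_force'],o['opening'],o['qpos'])
t0=np.array([.6006,-.0176]);y=.042;R=np.array([[np.cos(y),-np.sin(y)],[np.sin(y),np.cos(y)]])
for p in ([-.03,.117],[.02,.117],[.02,.1]):print(p,t0+R@p)
p=np.array([-.03,.0445]);w=t0+R@p;print('tool target',w);d=w-o['tool_pos'][:2];Y=o['tool_rot'][2]
print('tool delta',d@[np.cos(Y),np.sin(Y)],d@[np.sin(Y),-np.cos(Y)])
snap('side','s3.png')
```

```text
pot side [ 0.479 -0.368  0.115] 0.93
mat side [ 0.471 -0.367 -0.004] 0.65
pot top [ 0.688 -0.014  0.24 ] 0.3
mat top [ 0.511 -0.301  0.004] 0.49
knuckle top [0.618 0.121 0.147] 0.7
[ 0.48208751 -0.34885863  0.23777896] [-0.46417058  0.00588266 -0.31648088] 0.0917789653253251 [-7.55219610e-01  4.66444822e-01  1.29933186e+00  1.11775383e-04
  1.37864632e+00 -2.36619825e+00]
[-0.03, 0.117] [0.5657139  0.09803719]
[0.02, 0.117] [0.61566981 0.10013657]
[0.02, 0.1] [0.6163836  0.08315157]
tool target [0.56875801 0.02560113]
tool delta -0.10163591421379306 0.3706777914058424
```

View pics/s3.png

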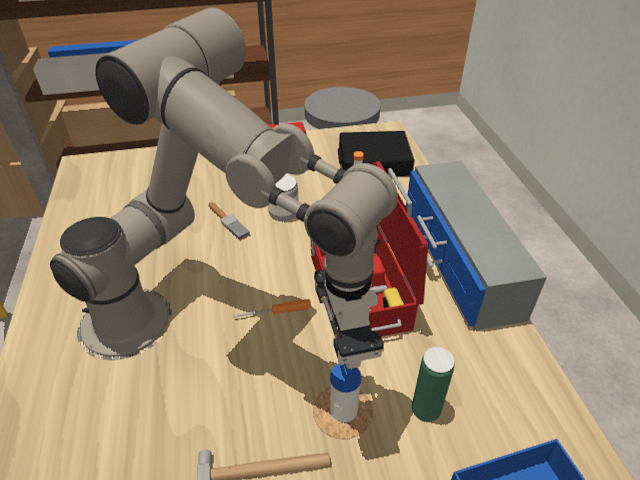

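Pot stands upright centred on the mat (base about (343,414), mat centre (343,411)). Next: go to the knuckle with the gripper open, using the +y finger, turned 0.2 rad for clearance.

Request:
step_arm(
  commands=[
    {"translation": [0,0,0],"roll": 0.1},
    {"translation": [0,0,0],"roll": 0.1},
    {"translation": [-2.4,30,0],"roll": 0},
    {"translation": [-2.4,38,0],"roll": 0},
    {"translation": [-2.4,40,0],"roll": 0},
    {"translation": [-2.4,40,0],"roll": 0},
    {"translation": [-2.4,40,0],"roll": 0},
    {"translation": [-2.4,40,0],"roll": 0},
    {"translation": [-2.4,40,0],"roll": 0},
    {"translation": [-2.4,40,0],"roll": 0},
    {"translation": [-2.4,40,0],"roll": 0},
    {"translation": [-2.4,39,0],"roll": 0},
    {"translation": [0,0,0],"roll": 0},
    {"translation": [0,0,0],"roll": 0},
  ],
)

```text
time: 10.23
tool_pos: [0.5676, 0.031, 0.2383]
tool_rot: [-3.141, -0.002, 2.986]
contact_force: [-0.4, -0.2, 0.0]
opening: 0.0916
grip_force: 0.0
```

```bash
cat >> h.py <<'E'
t0=np.array([.6006,-.0176]);cy=.042;RC=np.array([[np.cos(cy),-np.sin(cy)],[np.sin(cy),np.cos(cy)]])
def todelta(p):
    o=observe();d=t0+RC@np.array(p[:2])-o['tool_pos'][:2];Y=o['tool_rot'][2]
    return np.round(np.array([d@[np.cos(Y),np.sin(Y)],d@[np.sin(Y),-np.cos(Y)],o['tool_pos'][2]-p[2]])*1000,1)
E
python3 - <<'E'
from h import *
o=observe();print(o['tool_pos'],o['tool_rot'],o['contact_force'],o['opening'])
print('to pre',todelta((-.031,.0486,.13)),'to end',todelta((.007,.0486,.115)),todelta((0.007,.0486,.115))-todelta((-.031,.0486,.13)))
a=read_camera('side')
cv2.imwrite('pics/s4.png',cv2.cvtColor(cv2.resize(a[130:340,270:480],(600,600)),cv2.COLOR_RGB2BGR))
E
```

```text
[0.56762586 0.030955   0.23828828] [-3.14145435e+00 -1.63114186e-03  2.98590116e+00] [-0.3531705  -0.16204575  0.01578119] 0.09161049642009847
to pre [ -0.2  -1.3 108.3] to end [-37.4   6.2 123.3] [-37.2   7.5  15. ]
```

View pics/s4.png

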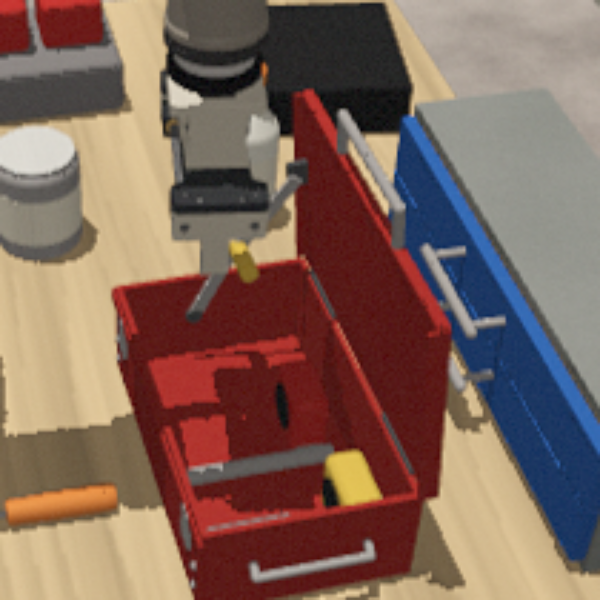

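The gripper stands in front of the yellow knuckle (at about (243,260)); the lid is up and the way down is free.

Request:
step_arm(
  commands=[
    {"translation": [0,-1,25],"roll": 0},
    {"translation": [0,0,30],"roll": 0},
    {"translation": [0,0,25],"roll": 0},
    {"translation": [0,0,18],"roll": 0},
    {"translation": [0,0,9],"roll": 0},
    {"translation": [0,0,0],"roll": 0},
    {"translation": [-5,1,0],"roll": 0},
    {"translation": [-5,1,0],"roll": 0},
    {"translation": [-5,1,0],"roll": 0},
    {"translation": [-3,0.6,0],"roll": 0},
    {"translation": [0,0,0],"roll": 0},
  ],
)

```text
time: 11.2
tool_pos: [0.5872, 0.0286, 0.1329]
tool_rot: [3.141, 0.002, 2.982]
contact_force: [0.5, -0.5, 0.1]
opening: 0.0919
grip_force: 0.0
```

Request:
step_arm(
  commands=[
    {"translation": [-2.6,0.5,1.3],"roll": 0},
    {"translation": [-2.6,0.5,1.3],"roll": 0},
    {"translation": [-2.6,0.5,1.3],"roll": 0},
    {"translation": [-2.6,0.5,1.3],"roll": 0},
    {"translation": [-2.6,0.5,1.3],"roll": 0},
    {"translation": [-2.6,0.5,1.3],"roll": 0},
    {"translation": [0,0,0],"roll": 0},
  ],
)

```text
time: 11.78
tool_pos: [0.6022, 0.0292, 0.124]
tool_rot: [3.141, -0.0, 2.982]
contact_force: [-1.2, 0.7, -0.7]
opening: 0.092
grip_force: 0.3
```

Request:
step_arm(
  commands=[
    {"translation": [-2.6,0.5,1.3],"roll": 0},
    {"translation": [-2.6,0.5,1.3],"roll": 0},
    {"translation": [-2.6,0.5,1.3],"roll": 0},
    {"translation": [-2.6,0.5,1.3],"roll": 0},
    {"translation": [-2.6,0.5,1.3],"roll": 0},
    {"translation": [0,0,0],"roll": 0},
  ],
)

```text
time: 12.28
tool_pos: [0.6149, 0.0296, 0.117]
tool_rot: [-3.141, -0.002, 2.982]
contact_force: [-3.7, -0.0, -1.6]
opening: 0.0918
grip_force: 1.3
```

Run:
```python
from h import *
o=observe();print(o['tool_pos'],o['contact_force'],o['opening'])
a=read_camera('side');b=read_camera('top')
A=cv2.resize(a[130:310,300:460],(400,450));B=cv2.resize(b[100:240,240:400],(400,350))
A=np.vstack([A[:350]]);cv2.imwrite('pics/s5.png',cv2.cvtColor(np.hstack([A,B]),cv2.COLOR_RGB2BGR))
for c in ['side','top']:
    for n in ['knuckle','lid_bar']:
        for r in search_frame(c,n)[:1]: print(n,c,np.round(r['at'],3),round(r['confidence'],2))
```

```text
[0.61494287 0.02959537 0.1170228 ] [-3.73208027e+00 -9.62258554e-04 -1.59943508e+00] 0.09184554438512474
knuckle side [0.594 0.123 0.076] 0.58
lid_bar side [ 0.69  -0.064  0.229] 0.79
knuckle top [ 0.484 -0.346  0.134] 0.61
lid_bar top [ 0.686 -0.094  0.245] 0.82
```

View pics/s5.png

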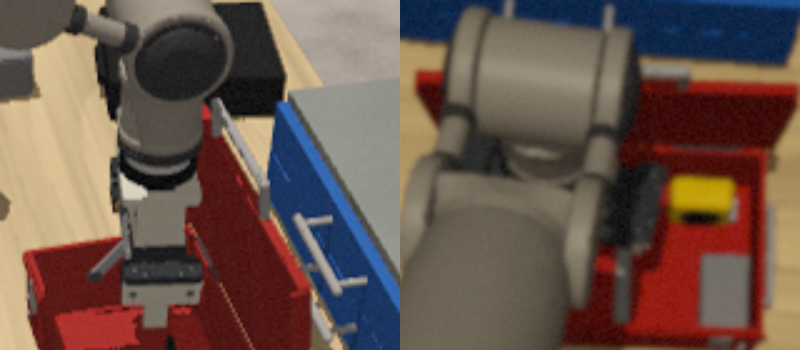

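The finger has the knuckle pushed back by about 27 mm, and the wrist is close to the lid. A bit more push, then I'll back off.

Request:
step_arm(
  commands=[
    {"translation": [-2.5,0.5,1.3],"roll": 0},
    {"translation": [-2.5,0.5,1.3],"roll": 0},
    {"translation": [0,0,0],"roll": 0},
    {"translation": [0,0,0],"roll": 0},
  ],
)

```text
time: 12.92
tool_pos: [0.6205, 0.0297, 0.1153]
tool_rot: [3.141, 0.0, 2.982]
contact_force: [-3.3, -1.0, -0.9]
opening: 0.0917
grip_force: 1.1
```

Request:
step_arm(
  commands=[
    {"translation": [8,-1.5,0],"roll": 0},
    {"translation": [15,-3,0],"roll": 0},
    {"translation": [20,-4,0],"roll": 0},
    {"translation": [20,-4,0],"roll": 0},
    {"translation": [10,-4,-30],"roll": 0},
    {"translation": [0,-4,-40],"roll": 0},
    {"translation": [0,-4,-40],"roll": 0},
    {"translation": [0,-4,-40],"roll": 0},
    {"translation": [0,-4,-40],"roll": 0},
    {"translation": [0,-4,-40],"roll": 0},
    {"translation": [0,0,-40],"roll": 0},
  ],
)

```text
time: 13.83
tool_pos: [0.5427, 0.0047, 0.3886]
tool_rot: [3.141, 0.005, 2.981]
contact_force: [1.1, 0.2, 0.4]
opening: 0.0919
grip_force: 0.0
```

Run:
```python
from h import *
o=observe();print(o['tool_pos'],o['tool_rot'],o['contact_force'],o['qpos'])
a=read_camera('side');b=read_camera('top')
A=cv2.resize(a[130:310,300:460],(400,450));B=cv2.resize(b[100:240,240:400],(400,350))
cv2.imwrite('pics/s6.png',cv2.cvtColor(np.hstack([A[:350],B]),cv2.COLOR_RGB2BGR))
cv2.imwrite('pics/raw6.png',cv2.cvtColor(b,cv2.COLOR_RGB2BGR))
```

```text
[0.54271279 0.00468683 0.38859532] [3.14130542 0.0046403  2.98081984] [1.09121681 0.19151614 0.43703255] [-1.32695271e-01  3.07901480e-01  1.13739987e+00  1.58006629e-04
  1.69164477e+00 -1.54270004e+00]
```

View pics/s6.png

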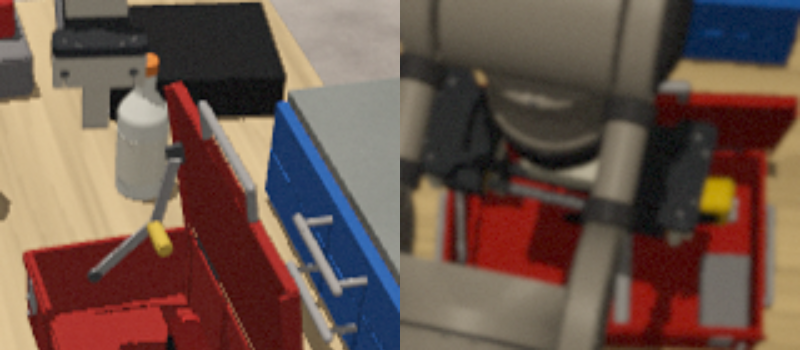

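The stay is clearly bent at the yellow knuckle (160,238) and the lid leans slightly forward, so it is broken. I'll estimate the lid angle and turn the gripper for the bar.

Request:
step_arm(
  commands=[
    {"translation": [0,0,0],"roll": 0.125},
    {"translation": [0,0,0],"roll": 0.125},
    {"translation": [0,0,0],"roll": 0.125},
    {"translation": [0,0,0],"roll": 0.125},
    {"translation": [0,0,0],"roll": 0.125},
    {"translation": [0,0,0],"roll": 0.125},
    {"translation": [0,0,0],"roll": 0.125},
    {"translation": [0,0,0],"roll": 0.125},
    {"translation": [0,0,0],"roll": 0.125},
    {"translation": [0,0,0],"roll": 0.125},
    {"translation": [0,0,0],"roll": 0.118},
    {"translation": [0,0,0],"roll": 0},
  ],
)

```text
time: 14.93
tool_pos: [0.5431, 0.0053, 0.3856]
tool_rot: [3.139, 0.0, 1.609]
contact_force: [-0.6, 0.5, -0.7]
opening: 0.0914
grip_force: 0.0
```

```bash
cat >> h.py <<'E'
def bar(th,y=0):
    p=[.095-.23*np.cos(th)+.006*np.sin(th),y]
    return np.array([*p,.1+.23*np.sin(th)+.006*np.cos(th)])
def w(p): return np.array([*(t0+RC@p[:2]),p[2]])
E
python3 - <<'E'
from h import *
o=observe();print(o['tool_pos'],o['tool_rot'],o['contact_force'])
for th in (1.48,1.44,1.4,1.35):
    f=lambda q:[round((q[0]-300)*2.5),round((q[1]-130)*2.5)]
    b=bar(th);print(th,f(proj('side',w(bar(th,.065)))),f(proj('side',w(bar(th,-.065)))),b,'delta',todelta((b[0],b[1],b[2]+.04)))
read_camera('side')
for r in search_frame('side','lid_bar')[:1]: print(np.round(r['at'],3),r['confidence'])
E
```

```text
[0.5430938  0.00528639 0.38557677] [3.13893489e+00 5.03693645e-05 1.60941209e+00] [-0.63930313  0.47155222 -0.67812782]
1.48 [217, 102] [266, 184] [0.08012081 0.         0.32959662] delta [-24.8 136.7  16. ]
1.44 [208, 104] [256, 186] [0.0709513  0.         0.32881796] delta [-24.8 127.5  16.8]
1.4 [198, 106] [246, 189] [0.06182026 0.         0.32767324] delta [-24.9 118.4  17.9]
1.35 [187, 109] [234, 192] [0.0504828  0.         0.32573041] delta [-24.9 107.1  19.8]
[ 0.679 -0.04   0.23 ] 0.73
```

Request:
step_arm(
  commands=[
    {"translation": [-8,20,0],"roll": 0},
    {"translation": [-8,35,0],"roll": 0},
    {"translation": [-9,35,0],"roll": 0},
    {"translation": [0,22,0],"roll": 0},
    {"translation": [0,10,0],"roll": 0},
    {"translation": [0,0,0],"roll": 0},
    {"translation": [0,0,15],"roll": 0},
    {"translation": [0,0,20],"roll": 0},
    {"translation": [0,0,20],"roll": 0},
    {"translation": [0,0,13],"roll": 0},
    {"translation": [0,0,6],"roll": 0},
    {"translation": [0,0,0],"roll": 0},
    {"translation": [0,0,0],"roll": 0},
  ],
)

```text
time: 16.12
tool_pos: [0.6652, -0.0144, 0.3124]
tool_rot: [3.14, 0.0, 1.615]
contact_force: [0.4, -0.4, -0.5]
opening: 0.0922
grip_force: 0.0
```

Run:
```python
from h import *
o=observe();print(o['tool_pos'],o['tool_rot'],o['contact_force'])
print(todelta((*bar(1.415)[:2],bar(1.415)[2]-.019)))
a=read_camera('side')
cv2.imwrite('pics/s7.png',cv2.cvtColor(cv2.resize(a[100:320,290:460],(463,600)),cv2.COLOR_RGB2BGR))
```

```text
[ 0.66517416 -0.014415    0.3123803 ] [3.14028483e+00 1.20475617e-04 1.61481052e+00] [ 0.43448117 -0.38896167 -0.52412862]
[-0.5  0.6  3.2]
```

View pics/s7.png

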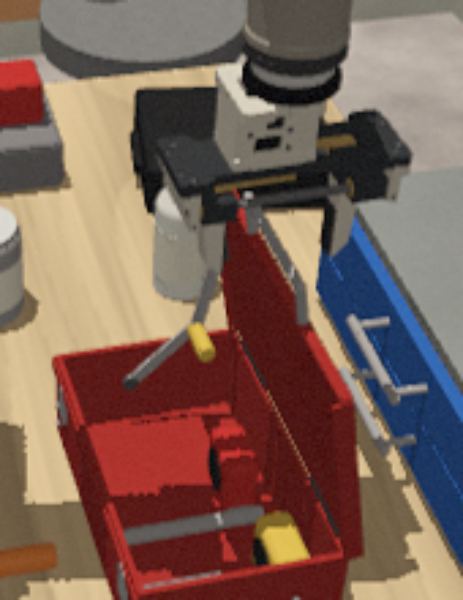

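The bar (about (275,255)) lies midway between the open fingers. Closing on it.

Request:
step_arm(
  commands=[
    {"translation": [0,0,3],"roll": 0},
    {"translation": [0,0,0],"roll": 0},
    {"translation": [0,0,0],"roll": 0},
    {"translation": [0,0,0],"roll": 0},
    {"translation": [0,0,0],"roll": 0},
    {"translation": [0,0,0],"roll": 0},
    {"translation": [0,0,0],"roll": 0},
    {"translation": [0,0,0],"roll": 0},
    {"translation": [0,0,0],"roll": 0},
    {"translation": [0,0,0],"roll": 0},
    {"translation": [0,0,0],"roll": 0},
    {"translation": [0,0,0],"roll": 0},
    {"translation": [0,0,0],"roll": 0},
    {"translation": [0,0,0],"roll": 0},
  ],
  fingers=0,
  grip_force=15,
)

```text
time: 17.33
tool_pos: [0.6653, -0.0144, 0.3083]
tool_rot: [3.141, -0.0, 1.614]
contact_force: [-0.3, 0.3, -0.7]
opening: 0.0092
grip_force: 15.0
```

Run:
```python
from h import *
o=observe();p=o['tool_pos'];print(p,o['contact_force'],o['opening'],o['grip_force'])
q=RC.T@(p[:2]-t0);print('chest',q)
# lid angle from x
from scipy.optimize import brentq
th=brentq(lambda t:bar(t)[0]-q[0],1,1.55);print(th,bar(th)[2]-.019)
n=48;T=th*(1-np.arange(n+1)/n);P=np.array([bar(t) for t in T])*1000;d=np.diff(P,axis=0)
print([[round(a,1),round(-c,1)] for a,b,c in d])
```

```text
[ 0.66534626 -0.01444846  0.308285  ] [-0.25625645  0.30637326 -0.71896717] 0.009231591170216893 14.998819380998611
chest [0.06482149 0.00043022]
1.4131699460948517 0.3090904591795796
[[np.float64(-6.7), np.float64(1.0)], [np.float64(-6.7), np.float64(1.2)], [np.float64(-6.6), np.float64(1.4)], [np.float64(-6.6), np.float64(1.6)], [np.float64(-6.5), np.float64(1.8)], [np.float64(-6.5), np.float64(2.0)], [np.float64(-6.4), np.float64(2.1)], [np.float64(-6.4), np.float64(2.3)], [np.float64(-6.3), np.float64(2.5)], [np.float64(-6.2), np.float64(2.7)], [np.float64(-6.1), np.float64(2.9)], [np.float64(-6.0), np.float64(3.1)], [np.float64(-5.9), np.float64(3.2)], [np.float64(-5.8), np.float64(3.4)], [np.float64(-5.7), np.float64(3.6)], [np.float64(-5.6), np.float64(3.8)], [np.float64(-5.5), np.float64(3.9)], [np.float64(-5.4), np.float64(4.1)], [np.float64(-5.3), np.float64(4.2)], [np.float64(-5.2), np.float64(4.4)], [np.float64(-5.0), np.float64(4.5)], [np.float64(-4.9), np.float64(4.7)], [np.float64(-4.7), np.float64(4.8)], [np.float64(-4.6), np.float64(5.0)], [np.float64(-4.5), np.float
[... 160 characters left out ...]
p.float64(-3.7), np.float64(5.7)], [np.float64(-3.5), np.float64(5.8)], [np.float64(-3.3), np.float64(5.9)], [np.float64(-3.1), np.float64(6.0)], [np.float64(-3.0), np.float64(6.1)], [np.float64(-2.8), np.float64(6.2)], [np.float64(-2.6), np.float64(6.3)], [np.float64(-2.4), np.float64(6.3)], [np.float64(-2.2), np.float64(6.4)], [np.float64(-2.0), np.float64(6.5)], [np.float64(-1.8), np.float64(6.5)], [np.float64(-1.7), np.float64(6.6)], [np.float64(-1.5), np.float64(6.6)], [np.float64(-1.3), np.float64(6.7)], [np.float64(-1.1), np.float64(6.7)], [np.float64(-0.9), np.float64(6.7)], [np.float64(-0.7), np.float64(6.7)], [np.float64(-0.5), np.float64(6.8)], [np.float64(-0.3), np.float64(6.8)]]
```

Request:
step_arm(
  commands=[
    {"translation": [0,-6.7,1.0],"roll": 0},
    {"translation": [0,-6.7,1.2],"roll": 0},
    {"translation": [0,-6.6,1.4],"roll": 0},
    {"translation": [0,-6.6,1.6],"roll": 0},
    {"translation": [0,-6.5,1.8],"roll": 0},
    {"translation": [0,-6.5,2.0],"roll": 0},
    {"translation": [0,-6.4,2.1],"roll": 0},
    {"translation": [0,-6.4,2.3],"roll": 0},
    {"translation": [0,-6.3,2.5],"roll": 0},
    {"translation": [0,-6.2,2.7],"roll": 0},
    {"translation": [0,0,0],"roll": 0},
  ],
  grip_force=20,
)

```text
time: 18.25
tool_pos: [0.5995, -0.0167, 0.2885]
tool_rot: [-3.139, -0.001, 1.614]
contact_force: [1.3, 1.9, -6.7]
opening: 0.0093
grip_force: 20.0
```

Request:
step_arm(
  commands=[
    {"translation": [0,-6.1,2.9],"roll": 0},
    {"translation": [0,-6.0,3.1],"roll": 0},
    {"translation": [0,-5.9,3.2],"roll": 0},
    {"translation": [0,-5.8,3.4],"roll": 0},
    {"translation": [0,-5.7,3.6],"roll": 0},
    {"translation": [0,-5.6,3.8],"roll": 0},
    {"translation": [0,-5.5,3.9],"roll": 0},
    {"translation": [0,-5.4,4.1],"roll": 0},
    {"translation": [0,-5.3,4.2],"roll": 0},
    {"translation": [0,-5.2,4.4],"roll": 0},
    {"translation": [0,0,0],"roll": 0},
  ],
)

```text
time: 19.17
tool_pos: [0.5441, -0.0186, 0.2514]
tool_rot: [-3.141, -0.002, 1.614]
contact_force: [6.3, 4.0, -11.4]
opening: 0.0093
grip_force: 20.0
```

Run:
```python
from h import *
o=observe();p=o['tool_pos'];print(p,o['contact_force'],o['opening'])
q=RC.T@(p[:2]-t0);print('chest',q,'radius',np.hypot(q[0]-.095,p[2]+.019-.1),np.hypot(.23,.006))
b=p[2]+.019-.1;print('angle',np.arctan2(b,.095-q[0])-np.arctan2(.006,.23))
```

```text
[ 0.5441215  -0.01862602  0.25137456] [  6.27023606   3.99559424 -11.37657024] 0.00926577963574581
chest [-0.05647177  0.00134629] radius 0.22797190253927607 0.23007824755939013
angle 0.8179820866760371
```

Request:
step_arm(
  commands=[
    {"translation": [0.5,0.7,0.8],"roll": 0},
    {"translation": [0.5,0.7,0.8],"roll": 0},
    {"translation": [0,0,0],"roll": 0},
  ],
)

```text
time: 19.42
tool_pos: [0.5446, -0.0186, 0.2516]
tool_rot: [-3.14, -0.0, 1.614]
contact_force: [-4.0, 1.0, 0.3]
opening: 0.0096
grip_force: 20.0
```

Request:
step_arm(
  commands=[
    {"translation": [0,-5.2,4.4],"roll": 0},
    {"translation": [0,-4.9,4.7],"roll": 0},
    {"translation": [0,-4.7,4.8],"roll": 0},
    {"translation": [0,-4.6,5.0],"roll": 0},
    {"translation": [0,-4.5,5.1],"roll": 0},
    {"translation": [0,-4.3,5.2],"roll": 0},
    {"translation": [0,-4.1,5.4],"roll": 0},
    {"translation": [0,0,0],"roll": 0},
  ],
)

```text
time: 20.08
tool_pos: [0.5125, -0.0197, 0.2153]
tool_rot: [-3.141, -0.001, 1.614]
contact_force: [3.8, 4.3, -6.3]
opening: 0.0097
grip_force: 20.0
```

Request:
step_arm(
  commands=[
    {"translation": [0.5,-3.2,6.1],"roll": 0},
    {"translation": [0,-3.8,5.6],"roll": 0},
    {"translation": [0,-3.6,5.7],"roll": 0},
    {"translation": [0,-3.4,5.8],"roll": 0},
    {"translation": [0,-3.2,5.9],"roll": 0},
    {"translation": [0,-3.0,6.0],"roll": 0},
    {"translation": [0,0,0],"roll": 0},
  ],
)

```text
time: 20.67
tool_pos: [0.4924, -0.0203, 0.1805]
tool_rot: [-3.141, -0.0, 1.614]
contact_force: [3.3, 2.4, -4.5]
opening: 0.009
grip_force: 20.0
```

Run:
```python
from h import *
o=observe();p=o['tool_pos'];print(p,o['contact_force'],o['opening'])
q=RC.T@(p[:2]-t0);print('chest',q,'radius',np.hypot(q[0]-.095,p[2]+.019-.1))
b=p[2]+.019-.1;th=np.arctan2(b,.095-q[0])-np.arctan2(.006,.23);print('angle',th)
n=12;T=th*(1-np.arange(n+1)/n);P=np.array([bar(t) for t in T])*1000;d=np.diff(P,axis=0)
print(np.round(d[:,[0,2]],1).tolist())
```

```text
[ 0.49235261 -0.02034628  0.18048422] [ 3.27833382  2.44452271 -4.48079824] 0.009019270167122328
chest [-0.10826724  0.00180119] radius 0.22630660692285468
angle 0.42907143844179013
[[-3.5, -7.5], [-3.2, -7.6], [-2.9, -7.7], [-2.7, -7.8], [-2.4, -7.9], [-2.1, -8.0], [-1.8, -8.0], [-1.5, -8.1], [-1.2, -8.1], [-0.9, -8.2], [-0.7, -8.2], [-0.4, -8.2]]
```

Request:
step_arm(
  commands=[
    {"translation": [0.3,-2.8,7.5],"roll": 0},
    {"translation": [0,-3.1,7.6],"roll": 0},
    {"translation": [0,-2.8,7.7],"roll": 0},
    {"translation": [0,-2.6,7.8],"roll": 0},
    {"translation": [0,-2.3,7.9],"roll": 0},
    {"translation": [0,-2.0,8.0],"roll": 0},
    {"translation": [0,-1.7,8.0],"roll": 0},
    {"translation": [0,-1.4,8.1],"roll": 0},
    {"translation": [0,0,0],"roll": 0},
  ],
)

```text
time: 21.42
tool_pos: [0.474, -0.0209, 0.1177]
tool_rot: [-3.141, -0.0, 1.614]
contact_force: [1.5, 0.4, -4.1]
opening: 0.0093
grip_force: 20.0
```

Request:
step_arm(
  commands=[
    {"translation": [0,-1.0,7],"roll": 0},
    {"translation": [0,-0.7,7],"roll": 0},
    {"translation": [0,-0.4,6],"roll": 0},
    {"translation": [0,-0.2,4],"roll": 0},
    {"translation": [0,0,3],"roll": 0},
    {"translation": [0,0,2],"roll": 0},
    {"translation": [0,0,0],"roll": 0},
    {"translation": [0,0,0],"roll": 0},
  ],
)

```text
time: 22.08
tool_pos: [0.4721, -0.0211, 0.0919]
tool_rot: [3.14, 0.001, 1.614]
contact_force: [-5.1, 0.7, 16.5]
opening: 0.0091
grip_force: 20.0
```

Request:
step_arm(
  commands=[
    {"translation": [0,0.5,1],"roll": 0},
    {"translation": [0,0,1],"roll": 0},
    {"translation": [0,0,0],"roll": 0},
    {"translation": [0,0,0],"roll": 0},
  ],
)

```text
time: 22.42
tool_pos: [0.4722, -0.0212, 0.0905]
tool_rot: [3.141, 0.001, 1.614]
contact_force: [-8.2, -0.1, 24.6]
opening: 0.0092
grip_force: 20.0
```

Run:
```python
from h import *
o=observe();print(o['tool_pos'],o['contact_force'],o['opening'])
for c in ['side','top']:
    im=read_camera(c);cv2.imwrite(f'pics/n_{c}.png',cv2.cvtColor(im,cv2.COLOR_RGB2BGR))
    for n in ['lid_bar','lid','knuckle']:
        for r in search_frame(c,n)[:2]: print(n,c,np.round(r['at'],3),round(r['confidence'],2))
im=cv2.imread('pics/n_side.png').astype(int)
red=(im[...,2]>90)&(im[...,1]<60)&(im[...,0]<60)
# lid top bright red vs dark front; print column profile of V along chest -y side edge
for u in (345,360,375,390,400):
    col=im[250:345,u,2];print(u,[int(x) for x in col[::3]])
# expected projections of lid corners (top surface z .112; at th=0 and .03)
for th in (0,.02,.05,.1):
    L=lambda r,h,y:w(np.array([.095-r*np.cos(th)+h*np.sin(th),y,.1+r*np.sin(th)+h*np.cos(th)]))
    print(th,[proj('side',L(.192,.012,-.16)).round(1),proj('side',L(.192,0,-.16)).round(1),proj('side',L(0,.012,-.16)).round(1)])
print('rim front',proj('side',w(np.array([-.095,-.16,.1]))))
```

```text
[ 0.4721564  -0.02119907  0.09050656] [-8.22910305 -0.10324247 24.56331225] 0.00917530549812098
lid_bar side [ 0.614 -0.067  0.113] 0.62
lid side [ 0.612 -0.067  0.114] 0.71
lid_bar top [ 0.63  -0.029  0.116] 0.75
lid top [ 0.63  -0.027  0.108] 0.58
knuckle top [ 0.465 -0.33   0.005] 0.48
345 [23, 122, 118, 104, 89, 94, 91, 90, 90, 86, 83, 139, 89, 99, 173, 172, 171, 173, 175, 174, 171, 171, 116, 90, 88, 88, 91, 88, 86, 89, 92, 97]
360 [174, 171, 174, 177, 173, 175, 174, 176, 175, 173, 174, 176, 173, 173, 174, 174, 173, 172, 173, 174, 177, 118, 90, 88, 91, 94, 92, 172, 86, 93, 99, 110]
375 [173, 174, 173, 174, 173, 175, 173, 177, 175, 174, 174, 175, 171, 178, 177, 175, 173, 174, 175, 177, 131, 88, 90, 89, 85, 87, 183, 84, 91, 95, 110, 108]
390 [170, 172, 172, 172, 175, 173, 175, 176, 172, 173, 175, 173, 172, 138, 175, 173, 177, 176, 173, 144, 89, 87, 88, 86, 90, 170, 86, 88, 97, 122, 114, 220]
400 [209, 209, 210, 212, 184, 172, 170, 176, 173, 172, 174, 178, 178, 178, 177, 177, 177, 177, 172, 90, 91, 90, 91, 82, 150, 129, 88, 89, 119, 115, 215, 209]
0 [array([337.4, 315.8]), array([337.3, 319.2]), array([416.8, 300.7])]
0.02 [array([337.6, 314.7]), array([337.3, 318.1]), array([416.9, 300.7])]
0.05 [array([337.8, 313. ]), array([337.5, 316.5]), array([417. , 300.6])]
0.1 [array([338.5, 310.2]), array([337.9, 313.7]), array([417.3, 300.6])]
rim front [338.12724898 319.05966186]
```

The lid's top edge sits in the picture where the shut lid should be (within about 1 px), and it presses hard against the rim. Ease the press, then open only slightly, with the finger in the gap.

Request:
step_arm(
  commands=[
    {"translation": [0,0.5,-1],"roll": 0},
    {"translation": [0,0.5,-1],"roll": 0},
    {"translation": [0,0,0],"roll": 0},
    {"translation": [0,0,0],"roll": 0},
  ],
)

```text
time: 23.15
tool_pos: [0.4721, -0.0212, 0.0907]
tool_rot: [-3.139, 0.0, 1.614]
contact_force: [-5.6, -1.1, 8.4]
opening: 0.0091
grip_force: 20.0
```

Request:
step_arm(
  commands=[
    {"translation": [0,0,0],"roll": 0},
    {"translation": [0,0,0],"roll": 0},
    {"translation": [0,0,0],"roll": 0},
    {"translation": [0,0,0],"roll": 0},
    {"translation": [0,0,0],"roll": 0},
  ],
  fingers=0.22,
)

```text
time: 23.57
tool_pos: [0.4735, -0.0209, 0.0901]
tool_rot: [-3.142, -0.0, 1.614]
contact_force: [-0.1, 0.2, 0.4]
opening: 0.0204
grip_force: 0.0
```

Free of contact. Lift straight up slowly, then clear.

Request:
step_arm(
  commands=[
    {"translation": [0,0,-5],"roll": 0},
    {"translation": [0,0,-8],"roll": 0},
    {"translation": [0,0,-10],"roll": 0},
    {"translation": [0,0,-15],"roll": 0},
  ],
)

```text
time: 23.9
tool_pos: [0.4729, -0.0208, 0.1285]
tool_rot: [-3.14, -0.0, 1.614]
contact_force: [-0.7, -0.2, 0.9]
opening: 0.0203
grip_force: 0.0
```

Request:
step_arm(
  commands=[
    {"translation": [0,0,-30],"roll": 0},
    {"translation": [0,0,-40],"roll": 0},
    {"translation": [0,0,-40],"roll": 0},
    {"translation": [0,0,-40],"roll": 0},
    {"translation": [15,-20,0],"roll": 0},
    {"translation": [25,-20,0],"roll": 0},
    {"translation": [35,-10,0],"roll": 0},
    {"translation": [35,0,0],"roll": 0},
    {"translation": [35,0,0],"roll": 0},
    {"translation": [35,0,0],"roll": 0},
    {"translation": [0,0,0],"roll": 0},
    {"translation": [0,0,0],"roll": 0},
  ],
)

```text
time: 24.9
tool_pos: [0.4153, 0.1582, 0.2789]
tool_rot: [3.141, 0.0, 1.618]
contact_force: [-0.2, -0.7, -0.3]
opening: 0.0199
grip_force: 0.0
```

Run:
```python
from h import *
o=observe();print(o['tool_pos'],o['contact_force'],o['opening'])
im={}
for c in ['side','top']:
    im[c]=cv2.cvtColor(read_camera(c),cv2.COLOR_RGB2BGR).astype(int)
    for n in ['lid_bar','lid','pot','mat']:
        for r in search_frame(c,n)[:1]: print(n,c,np.round(r['at'],3),round(r['confidence'],2))
s=im['side']
for u in (345,360,375,390,400):
    col=s[285:330,u,2];k=np.where(col>140)[0];print(u,285+k[np.where(np.diff(np.r_[k,99])>1)[0][0]], [int(x) for x in col[10:34:2]])
# pot lid blob (blue) in top and side
h=cv2.cvtColor(im['top'].astype(np.uint8),cv2.COLOR_BGR2HSV);m=cv2.inRange(h,(100,120,60),(125,255,255));m[:,:400]=0;m[:,500:]=0;m[:200]=0;m[300:]=0
n,l,st,ce=cv2.connectedComponentsWithStats(m)
for i in range(1,n):
    if st[i,4]>50:print('blue',st[i],ray('top',*ce[i],.136))
```

```text
[0.4152562  0.15818106 0.27885191] [-0.22279744 -0.66331994 -0.29112338] 0.019948824266877174
lid_bar side [ 0.598 -0.047  0.112] 0.77
lid side [ 0.6   -0.045  0.114] 0.82
pot side [ 0.483 -0.368  0.118] 0.87
mat side [ 0.472 -0.366 -0.003] 0.65
lid_bar top [ 0.594 -0.018  0.112] 0.72
lid top [ 0.598 -0.013  0.107] 0.68
pot top [ 0.482 -0.344  0.133] 0.61
mat top [ 0.467 -0.334  0.002] 0.9
345 289 [164, 166, 166, 167, 167, 166, 165, 167, 163, 165, 150, 85]
360 293 [168, 165, 165, 164, 164, 166, 168, 167, 166, 110, 83, 85]
375 290 [167, 165, 167, 168, 167, 169, 169, 155, 76, 82, 86, 85]
390 287 [168, 169, 170, 169, 166, 167, 138, 82, 81, 85, 80, 84]
400 304 [171, 171, 171, 172, 172, 138, 81, 87, 86, 85, 88, 85]
blue [447 237  26  25 503] [ 0.48350659 -0.34917517  0.136     ]
```

```bash
python3 -c "
from cell import *
print(hand_in())"
```

```text
the job is handed in; nothing more can be done
None
```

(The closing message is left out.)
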